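# Sort bushes with a pin gauge

## Robot

A 7-joint arm with a two-finger parallel gripper is mounted at the origin on the work surface. World frame = base frame: x ahead of the robot, y to its left, z up, the work surface at z = 0. Lengths are in m, angles in rad, forces in N, time in s.
With the tool pointing down it reaches from about 0.425 to 0.825 m from the base axis. Payload 3.6 kg.
Tool frame: the origin (TCP) lies at the very end of the fingers, on their centre line; the grasp point (between the pads) lies 19 mm behind it; z points along the fingers, y is the line along which they close (so a half turn about z gives the same grasp; the last joint's range is limited). The gripper opens to 93 mm and grips with 3 to 60 N. Pads are 15 mm wide; open, the fingers measure 128 mm over their backs; the gripper's body (75 mm by 188 mm) begins 65 mm behind the grasp point.
Start: joints at [1.27, 0.615, -0.013, 1.423, 0.008, 1.103, -0.04], TCP at [0.176, -0.626, 0.219] pointing down, gripper open.
Joint ranges: [-3.12, 3.12], [-0.3, 2.06], [-1.34, 1.32], [0.26, 2.42], [-1.36, 4.5], [0.01, 1.98], [-2.84, 2.84]. Speed limits (rad/s): [2.79, 2.79, 3.14, 3.14, 3.14, 3.14, 3.14].

## Interface

Orientations are given as a 3x3 rotation matrix whose columns are the frame's x, y, z axes.
In Python, from rig import observe, grab_frame, close_job gives the robot as it stands. The module is installed in compiled form; this text tells all that it offers.
- The arm moves only by the tool send_rows, never from a script. Its arguments are lists of equal length, an entry for each row: "claw": the closure, from -1 (fully open) to 1 (shut); "slide": the shift along the tool's x, y, z scaled (see below), a list of three; "twist": the turn, a rotation vector about the tool's x, y, z scaled (see below), a list of three. A call has 1 to 5 rows; each row is the pose to reach, as a shift and turn from the pose commanded when the call began, along the tool's axes at that moment, turning the shorter way round; what a row does not reach only later rows make up. The controller multiplies each number of a shift by 0.2 m and each number of a turn by pi rad. A row lasts 1/10 s, in which the tool goes at most 50 mm and 8.59 degrees, less where a joint would pass 70% of its speed; a pose out of reach is approached as far as the arm can. A call with a number of a shift or a turn outside -1 to 1 is refused whole. A call with a gripper value outside its range is refused whole. The fingers move at their own pace and stop on an object; "newtons" is the grip in N (left out, the last holds). Time passes only in rows, so rows that repeat a pose let the fingers close. It gives the time, the measured TCP pose, the force, the opening and the grip force at its end, in the units of the state.
- observe(): the state, without advancing time (a new reading comes with each control period).
- grab_frame(name): name is "side" or "top"; returns a dict with "pixels" (384x512x3 uint8, blue, green, red), "z_map" (384x512 float32, m along the optical axis (not along the pixel's ray), 0 where there is no reading), "mtx" (3x3 intrinsics, pixels), "extrinsics" (4x4, takes a point from world to camera coordinates). Camera axes: x right, y up, looking along -z (the intrinsics and any distortion apply to the point x, -y, -z); pixel columns grow to the right and rows downward; lengths in m; the calibration is good to about 2 mm. A picture is of the moment at which its call begins.
- close_job(): hands the job in; it is judged then, once.
The state is a dict: "clock": time; "joints": joint angles; "qvel": joint speeds; "joint_torque": joint torques, N m; "tcp_pos": TCP position; "ee_rot": TCP orientation; "wrist_force": force on the tool from outside, world axes, zero at the start; "torque": the same for the moment, N m; "width": opening from 0.0 (shut) to 1.0 (fully open); "gripper_force": force on a finger pad.
Only numpy, scipy, OpenCV 4.12 (cv2) and the standard library are available. Lean on these libraries where they do the work, as an engineer would, in place of code of your own. Each camera call takes 0.05 s, during which the arm holds its last target. There are 200 camera calls.

## Task

Use the pin gauge from its wooden stand to find which one of the three steel bushes has a good bore: only in that one does the pin go fully home, shoulder on the bush; in the other two it stops part-way and must not be forced, so try it gently. Leave the gauge standing fully home in the good bush where that bush stands on the mat, then stand the two bad bushes upright in the cream reject tray and leave everything else alone.

Things in the scene. Friction and masses are not known exactly. Their poses are not given: they have to be found in the camera images.
- gauge_handle (a point): Steel pin gauge, 92 mm long, 0.16 kg, upright: a pin 16 mm across, 36 mm long, tapered at its foot; above it a shoulder disc 34 mm across, 6 mm thick; above that a dark ribbed round handle 22 mm across, 50 mm long. Point: on the axis, half-way up the handle, 31 mm above the shoulder's underside, 67 mm above the pin's foot; z up. Home in a bush it is 52 mm above the bush's point.
- stand: Gauge stand, a fixed wooden block 70 x 70 x 40 mm with a 20 mm hole through its middle in which the gauge stands, its shoulder resting on the top. (Held loosely, the gauge can lean a few degrees in the fingers when it is bumped.) Origin: centre of the underside.
- bush_a_mid (a point): One of three look-alike loose steel bushes, 0.28 kg: round body 40 mm across, 42 mm tall, on a 46 mm wide, 6 mm tall foot flange, with an 18 mm bore in the top. In the good one the bore stays open to 39 mm deep; in the other two it narrows to 12 mm from 19 mm down, so the pin stops 17 mm short of home. Which is good changes every time. Point: on the axis, 21 mm above the underside (half-way up).
- bush_b_mid (a point): Another of the three look-alike bushes; see bush_a_mid, same sizes and point.
- bush_c_mid (a point): Another of the three look-alike bushes; see bush_a_mid, same sizes and point.
- tray_floor (a point): Reject tray: a fixed shallow cream open box, 220 mm (its x) by 160 mm (its y) outside, walls 5 mm thick and 26 mm high over the table, floor 5 mm thick. This point is the centre of the inner floor; x runs along its long side.
- mat: Fixed grey rubber mat, 250 mm (x) by 360 mm (y), 4 mm thick, on which the three bushes stand (undersides at z = 0.004). Origin: centre of the underside. The parts are marked if a bush is pressed down on the mat with more than 40 N, as when the gauge is forced or brought down fast on a step (touch at 20 mm/s or less).
- jar: Bystander: glass jar with a blue lid, 84 mm across, 120 mm tall. Origin: centre of the underside.
- bracket: Bystander: small aluminium angle bracket, 40 x 50 mm, 45 mm tall. Origin: centre of the underside.
- hinge: Bystander: flat brass hinge 62 x 70 mm, 8 mm thick at the barrel. Origin: centre of the underside.
- strip: Bystander: flat perforated steel strip 40 x 200 x 3 mm. Origin: centre of the underside.
- driver: Bystander: screwdriver with an orange handle, lying flat, handle to its -x.
- tape: Bystander: yellow tape measure 70 x 35 x 60 mm. Origin: centre of the underside.
- tin: Bystander: plain metal tin 66 mm across, 50 mm tall. Origin: centre of the underside.
Things that resemble listed ones, but are neither listed nor needed, are in the scene too. What is shaped like the part that bears bush_c_mid but green is not meant.

How it is judged:
By the outcome, as a careful person would: the job done as asked, in the order asked, and still so for the second after the job is handed in, with the robot touching nothing.
It also fails if it takes over 69 s, if anything falls off the work surface, if the arm or the gripper's body presses on something with over 40 N, if the wrist force passes 120 N, or if a joint passes its speed limit or range.

## Working session

There is one attempt and no reset: what is moved stays moved. The work goes in short steps, Python scripts to look and compute and a tool call to move; the robot and the scene stay as the last step left them, time stands still between calls to the robot, and variables do not carry over. Pictures are saved under pics/ and viewed, at most 10 in all, crops included, and the job is handed in when it is done.

Besides the shell and the picture viewer there is one more tool, called after ">>>" as name(argument=value, ...) on one line, values as JSON. send_rows: Moves the arm, as the interface text tells. Its arguments: {"type":"object","properties":{"claw":{"type":"array"},"slide":{"type":"array"},"twist":{"type":"array"},"newtons":{"type":"number"}},"required":["claw","slide","twist"]}

```bash
mkdir -p pics; cat > h.py <<'E'
import numpy as np, cv2, sys
from rig import observe, grab_frame
def world(f,u,v,z=None):
    K=f["mtx"];T=np.linalg.inv(f["extrinsics"])
    d=np.array([(u-K[0,2])/K[0,0],-(v-K[1,2])/K[1,1],-1.])
    if z is None: p=d*f["z_map"][int(v),int(u)]
    else:
        r=T[:3,:3]@d; p=d*((z-T[2,3])/r[2])
    return T[:3,:3]@p+T[:3,3]
E
python3 - <<'E'
from h import *
for n in("top","side"):
    f=grab_frame(n); np.savez(n,**f); cv2.imwrite(f"pics/{n}1.png",cv2.resize(f["pixels"],(800,600),interpolation=cv2.INTER_CUBIC)); print(f["mtx"],f["extrinsics"],[k for k in f])
o=observe();print(o)
E
```

```text
[[359.26853589   0.         256.93512363]
 [  0.         359.26853589 189.64216143]
 [  0.           0.           1.        ]] [[ 0.01944899 -0.99913778  0.03668012 -0.00225572]
 [ 0.98486813  0.02546452  0.17142438 -0.57943877]
 [-0.17221062  0.03279105  0.98451422 -0.91088222]
 [ 0.          0.          0.          1.        ]] ['pixels', 'z_map', 'mtx', 'extrinsics']
[[484.31753678   0.         252.17513944]
 [  0.         484.31753678 189.49313935]
 [  0.           0.           1.        ]] [[-0.76806382 -0.64029688 -0.00989326  0.4329917 ]
 [ 0.35864733 -0.44290923  0.82170768 -0.26340966]
 [-0.53051868  0.62757574  0.56982332 -1.01298715]
 [ 0.          0.          0.          1.        ]] ['pixels', 'z_map', 'mtx', 'extrinsics']
{'clock': 0.1, 'joints': array([ 1.26951419,  0.61581283, -0.01264981,  1.4247019 ,  0.00813295,
        1.10342486, -0.04036979]), 'qvel': array([ 0.00077083, -0.00204085,  0.00020315, -0.00373383, -0.00136703,
       -0.00079457, -0.0001138 ]), 'joint_torque': array([ 1.16507701e-03, -4.60040259e+01,  2.10064547e-01, -1.66245747e+01,
       -6.11952343e-02,  1.68943126e-02,  1.13554993e-04]), 'tcp_pos': array([ 0.17619783, -0.62493075,  0.2176154 ]), 'ee_rot': array([[ 9.62447002e-01,  2.71468842e-01, -6.60155881e-04],
       [ 2.71469642e-01, -9.62444490e-01,  2.19936577e-03],
       [-3.83041107e-05, -2.29598527e-03, -9.99997363e-01]]), 'wrist_force': array([-0.75142321, -0.24217241,  0.54995158]), 'torque': array([-0.02102672,  0.03486161,  0.04413653]), 'gripper_force': 0.0, 'width': 0.9999504509598859}
```

View pics/top1.png

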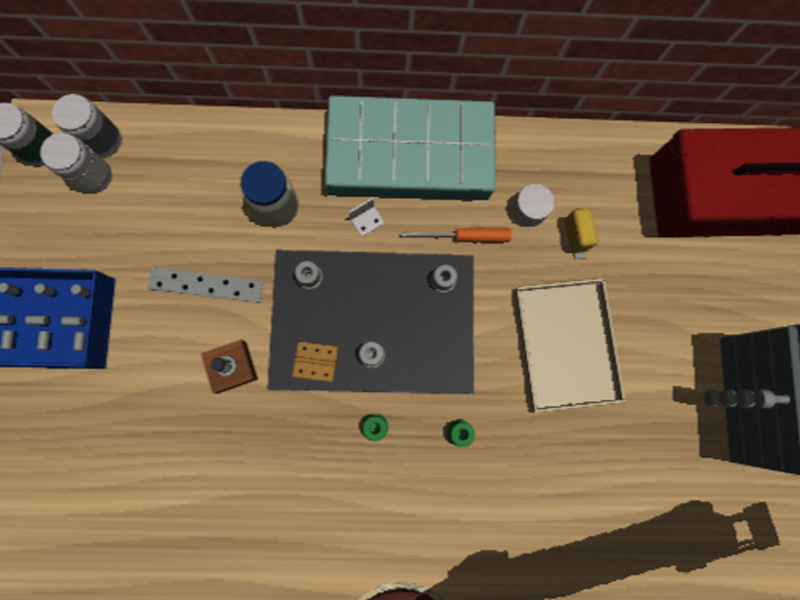

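View pics/side1.png

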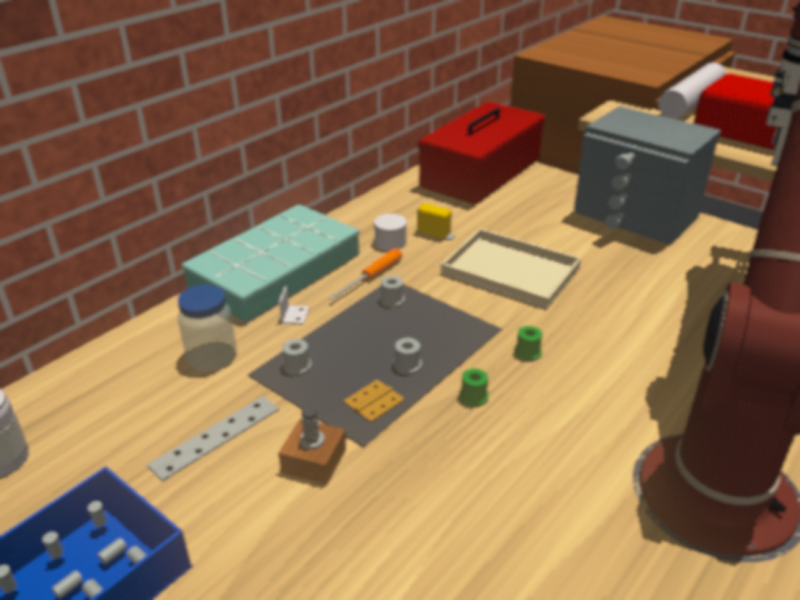

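The top picture shows three grey bushes at about (308,272), (444,276) and (371,353), in 800x600 pixels. The gauge in its stand is at (224,365) and the tray at (569,345). The side view shows the same layout, with the gauge at (310,425).

```bash
cat >> h.py <<'E'
def cloud(f):
    K=f["mtx"];T=np.linalg.inv(f["extrinsics"]);z=f["z_map"];v,u=np.mgrid[:384,:512]
    P=np.stack([(u-K[0,2])/K[0,0]*z,-(v-K[1,2])/K[1,1]*z,-z],-1)
    W=P@T[:3,:3].T+T[:3,3]; W[z==0]=np.nan; return W
def circ(P):  # min enclosing circle of xy
    c,r=cv2.minEnclosingCircle((P[:,:2]*1000).astype(np.float32)); return np.round(c,1),round(r,1)
E
python3 - <<'E'
from h import *
g={"A":(308,272),"B":(444,276),"C":(371,353),"gauge":(224,365),"tray":(569,345)}
fs={n:dict(np.load(n+".npz")) for n in("top","side")}
for k,(a,b) in g.items():
    p=world(fs["top"],a/1.5625,b/1.5625,.048 if k in"ABC" else (.04 if k=="gauge" else .005)); print(k,p.round(4))
    for n,f in fs.items():
        W=cloud(f).reshape(-1,3); m=np.hypot(*(W[:,:2]-p[:2]).T)<.05; Q=W[m]
        bands={"gauge":[(.085,.105),(.055,.085),(.042,.05),(.035,.042)],"tray":[(-.01,.02)]}.get(k,[(.040,.052),(.012,.038)])
        for lo,hi in bands:
            q=Q[(Q[:,2]>lo)&(Q[:,2]<hi)]
            if len(q)>3: print("  ",n,lo,hi,len(q),circ(q),q.mean(0).round(4),q[:,2].max().round(4))
f=fs["top"];W=cloud(f).reshape(-1,3)
m=(abs(W[:,0]-.55)<.2)&(W[:,1]<-.15)&(W[:,1]>-.45)&(W[:,2]>.018)&(W[:,2]<.032); q=W[m]
print(cv2.minAreaRect((q[:,:2]*1000).astype(np.float32)))
for u,v in((516,289),(604,280),(624,403),(534,411)): print(world(f,u/1.5625,v/1.5625,.026).round(3))
for u,v in((201,352),(243,341),(257,377),(216,392)): print(world(f,u/1.5625,v/1.5625,.04).round(3))
E
```

```text
A [0.6179 0.1722 0.048 ]
   top 0.04 0.052 140 (array([619.7, 177.2]), 20.3) [0.6193 0.177  0.0452] 0.0507
   top 0.012 0.038 55 (array([615.8, 173.4]), 20.3) [0.614  0.1726 0.0248] 0.038
   side 0.04 0.052 154 (array([620.8, 175.1]), 22.5) [0.6193 0.1787 0.0462] 0.0509
   side 0.012 0.038 150 (array([620. , 177.5]), 22.8) [0.611  0.1848 0.0243] 0.038
B [ 0.6173 -0.0622  0.048 ]
   top 0.04 0.052 141 (array([620. , -62.7]), 19.9) [ 0.6196 -0.0625  0.0452] 0.0501
   top 0.012 0.038 48 (array([615.2, -61.5]), 21.2) [ 0.6126 -0.0604  0.0218] 0.035
   side 0.04 0.052 109 (array([622.3, -61.6]), 22.9) [ 0.6196 -0.061   0.0466] 0.052
   side 0.012 0.038 122 (array([617.2, -59.6]), 23.2) [ 0.6128 -0.0521  0.024 ] 0.0377
C [0.4816 0.0602 0.048 ]
   top 0.04 0.052 145 (array([482.8,  62.1]), 19.9) [0.4825 0.0621 0.0455] 0.0506
   top 0.012 0.038 31 (array([482.5,  59.1]), 20.8) [0.4806 0.0594 0.0258] 0.0379
   side 0.04 0.052 151 (array([483.6,  62. ]), 22.0) [0.4826 0.064  0.0464] 0.0507
   side 0.012 0.038 138 (array([482.7,  64.3]), 21.5) [0.4759 0.0719 0.0249] 0.038
gauge [0.4567 0.3056 0
[... 448 characters left out ...]
ay([456.4, 304.1]), 11.4) [0.4521 0.3079 0.0697] 0.0846
   side 0.042 0.05 302 (array([457. , 303.4]), 46.5) [0.4534 0.3079 0.0441] 0.05
   side 0.035 0.042 423 (array([457.7, 303.7]), 48.2) [0.4512 0.3087 0.0402] 0.042
tray [ 0.5067 -0.2918  0.005 ]
   top -0.01 0.02 988 (array([ 506.7, -291.9]), 49.9) [ 0.5065 -0.2918  0.0049] 0.0098
   side -0.01 0.02 475 (array([ 506.7, -291.8]), 49.9) [ 0.506  -0.2915  0.007 ] 0.0124
((576.3189086914062, -269.02484130859375), (372.2955627441406, 177.0222930908203), 12.717761039733887)
[ 0.602 -0.193  0.026]
[ 0.623 -0.352  0.026]
[ 0.407 -0.377  0.026]
[ 0.39  -0.221  0.026]
[0.478 0.345 0.04 ]
[0.498 0.277 0.04 ]
[0.438 0.25  0.04 ]
[0.412 0.315 0.04 ]
```

>>> send_rows(claw=[-1,-1,-1,-1,-1], slide=[[0.965,-0.66,0],[0.965,-0.66,0],[0.965,-0.66,0],[0.965,-0.66,0],[0.965,-0.66,0]], twist=[[0,0,0.0875],[0,0,0.0875],[0,0,0.0875],[0,0,0.0875],[0,0,0.0875]], newtons=20)

```text
clock: 0.6
tcp_pos: [0.3291, -0.4422, 0.2183]
ee_rot: [[1.0, 0.004, 0.001], [0.004, -1.0, 0.003], [0.001, -0.003, -1.0]]
wrist_force: [0.5, -0.9, 0.0]
width: 0.996
gripper_force: 0.0
```

```bash
cat > s.py <<'E'
from h import *
o=observe();print(o["clock"],o["tcp_pos"].round(4),o["ee_rot"].round(3).tolist(),o["wrist_force"].round(1),o["joints"].round(2),o["width"])
E
python3 s.py
```

```text
0.6 [ 0.3291 -0.4422  0.2183] [[1.0, 0.004, 0.001], [0.004, -1.0, 0.003], [0.001, -0.003, -1.0]] [ 0.5 -0.9  0. ] [ 0.87  0.46  0.04  1.71 -0.02  0.97 -0.65] 0.9957573366887343
```

>>> send_rows(claw=[-1,-1,-1,-1,-1], slide=[[0.85,-0.8,0],[0.85,-0.8,0],[0.85,-0.8,0],[0.85,-0.8,0],[0.85,-0.8,0]], twist=[[0,0,0],[0,0,0],[0,0,0],[0,0,0],[0,0,0]])

```text
clock: 1.1
tcp_pos: [0.499, -0.2819, 0.2183]
ee_rot: [[1.0, 0.005, 0.001], [0.005, -1.0, 0.002], [0.001, -0.002, -1.0]]
wrist_force: [0.4, -0.4, -0.1]
width: 0.999
gripper_force: 0.0
```

>>> send_rows(claw=[-1,-1,-1,-1,-1], slide=[[0.2,-1,0],[0.2,-1,0],[0.2,-1,0],[0.2,-1,0],[0.2,-1,0]], twist=[[0,0,0],[0,0,0],[0,0,0],[0,0,0],[0,0,0]])

```text
clock: 1.6
tcp_pos: [0.5375, -0.0761, 0.2183]
ee_rot: [[1.0, 0.014, 0.0], [0.014, -1.0, 0.006], [0.0, -0.006, -1.0]]
wrist_force: [-0.8, 1.7, 1.0]
width: 1.002
gripper_force: 0.0
```

>>> send_rows(claw=[-1,-1,-1,-1,-1], slide=[[0,-1,0],[0,-1,0],[0,-1,0],[0,-1,0],[0,-1,0]], twist=[[0,0,0],[0,0,0],[0,0,0],[0,0,0],[0,0,0]])

```text
clock: 2.1
tcp_pos: [0.5348, 0.124, 0.2183]
ee_rot: [[1.0, 0.015, -0.001], [0.015, -1.0, 0.007], [-0.001, -0.007, -1.0]]
wrist_force: [0.6, -0.1, 0.1]
width: 0.997
gripper_force: 0.0
```

>>> send_rows(claw=[-0.5,-0.5,-0.5,-0.5,-0.5], slide=[[-0.4,-0.9,0.2],[-0.4,-0.9,0.2],[-0.4,-0.9,0.2],[-0.4,-0.9,0.2],[-0.4,-0.9,0.2]], twist=[[0,0,0],[0,0,0],[0,0,0],[0,0,0],[0,0,0]])

```text
clock: 2.6
tcp_pos: [0.4508, 0.3013, 0.1772]
ee_rot: [[1.0, 0.014, -0.006], [0.014, -1.0, 0.003], [-0.006, -0.004, -1.0]]
wrist_force: [0.4, -0.7, -0.5]
width: 0.754
gripper_force: 0.0
```

```bash
python3 s.py
```

```text
2.6 [0.4508 0.3013 0.1772] [[1.0, 0.014, -0.006], [0.014, -1.0, 0.003], [-0.006, -0.004, -1.0]] [ 0.4 -0.7 -0.5] [-0.58  0.5  -0.06  1.79  0.03  0.86 -2.22] 0.7544558091687468
```

>>> send_rows(claw=[-0.5,-0.5,-0.5,-0.5,-0.5], slide=[[0.026,-0.01,0.25],[0.026,-0.01,0.5],[0.026,-0.01,0.61],[0.026,-0.01,0.61],[0.026,-0.01,0.61]], twist=[[0,0,0],[0,0,0],[0,0,0],[0,0,0],[0,0,0]])

```text
clock: 3.1
tcp_pos: [0.4624, 0.2952, 0.057]
ee_rot: [[1.0, -0.001, 0.0], [-0.001, -1.0, -0.0], [0.0, 0.0, -1.0]]
wrist_force: [0.2, 0.2, 0.3]
width: 0.752
gripper_force: 0.0
```

```bash
python3 s.py; python3 - <<'E'
from h import *
f=grab_frame("side"); np.savez("side2",**f); cv2.imwrite("pics/side2.png",cv2.resize(f["pixels"][200:340,110:300],(760,560),interpolation=cv2.INTER_CUBIC))
E
```

```text
3.1 [0.4624 0.2952 0.057 ] [[1.0, -0.001, 0.0], [-0.001, -1.0, -0.0], [0.0, 0.0, -1.0]] [0.2 0.2 0.3] [-0.58  0.67 -0.04  1.88  0.05  0.59 -2.23] 0.7522996492609817
```

View pics/side2.png

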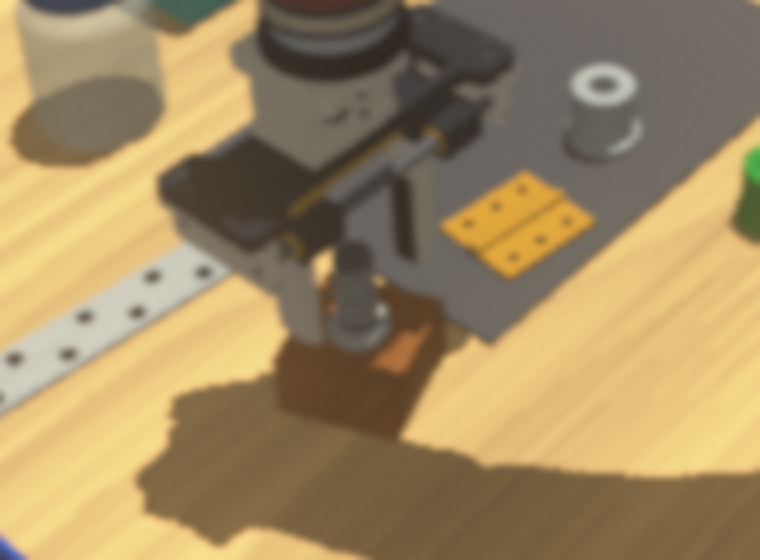

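The crop shows the open fingers straddling the gauge handle at (355,290), with the pads clear above the stand. I'll centre on the handle and close.

>>> send_rows(claw=[-0.5,-0.5,-0.5], slide=[[-0.032,-0.039,0.01],[-0.032,-0.039,0.01],[-0.032,-0.039,0.01]], twist=[[0,0,0],[0,0,0],[0,0,0]])

```text
clock: 3.45
tcp_pos: [0.4551, 0.3046, 0.0557]
ee_rot: [[1.0, 0.001, 0.001], [0.001, -1.0, 0.001], [0.001, -0.001, -1.0]]
wrist_force: [-0.8, 0.7, 0.6]
width: 0.753
gripper_force: 0.0
```

```bash
python3 s.py
```

```text
3.45 [0.4551 0.3046 0.0557] [[1.0, 0.001, 0.001], [0.001, -1.0, 0.001], [0.001, -0.001, -1.0]] [-0.8  0.7  0.6] [-0.6   0.67 -0.04  1.89  0.05  0.58 -2.24] 0.7526997959323283
```

>>> send_rows(claw=[0,0.3,0.5,0.6,0.6], slide=[[0.005,0.007,0.003],[0.005,0.007,0.003],[0.005,0.007,0.003],[0.005,0.007,0.003],[0.005,0.007,0.003]], twist=[[0,0,0],[0,0,0],[0,0,0],[0,0,0],[0,0,0]], newtons=25)

```text
clock: 3.95
tcp_pos: [0.4562, 0.3022, 0.0541]
ee_rot: [[1.0, -0.0, -0.0], [-0.0, -1.0, 0.0], [-0.0, -0.0, -1.0]]
wrist_force: [0.2, 0.5, 0.4]
width: 0.367
gripper_force: 0.0
```

>>> send_rows(claw=[0.8,0.8,0.8,0.8,0.8], slide=[[0,0,0],[0,0,0],[0,0,0],[0,0,0],[0,0,0]], twist=[[0,0,0],[0,0,0],[0,0,0],[0,0,0],[0,0,0]])

```text
clock: 4.45
tcp_pos: [0.4561, 0.3023, 0.0541]
ee_rot: [[1.0, 0.0, -0.0], [0.0, -1.0, 0.0], [-0.0, -0.0, -1.0]]
wrist_force: [0.9, -0.3, -0.9]
width: 0.232
gripper_force: 25.0
```

```bash
python3 s.py
```

```text
4.45 [0.4561 0.3023 0.0541] [[1.0, 0.0, -0.0], [0.0, -1.0, 0.0], [-0.0, -0.0, -1.0]] [ 0.9 -0.3 -0.9] [-0.6   0.68 -0.04  1.89  0.05  0.58 -2.24] 0.23242030599194802
```

>>> send_rows(claw=[0.8,0.8,0.8,0.8], slide=[[0,0,-0.1],[0,0,-0.25],[0,0,-0.35],[0,0,-0.35]], twist=[[0,0,0],[0,0,0],[0,0,0],[0,0,0]])

```text
clock: 4.85
tcp_pos: [0.4578, 0.3033, 0.1265]
ee_rot: [[1.0, -0.0, 0.005], [-0.0, -1.0, 0.003], [0.005, -0.003, -1.0]]
wrist_force: [0.3, 0.0, -1.7]
width: 0.231
gripper_force: 25.0
```

>>> send_rows(claw=[0.8,0.8,0.8,0.8,0.8], slide=[[0.02,0.15,0],[0.05,0.35,0],[0.07,0.55,0],[0.1,0.75,0],[0.135,0.95,0]], twist=[[0,0,0],[0,0,0],[0,0,0],[0,0,0],[0,0,0]])

```text
clock: 5.35
tcp_pos: [0.482, 0.1104, 0.1227]
ee_rot: [[1.0, 0.0, -0.003], [0.0, -1.0, -0.001], [-0.003, 0.001, -1.0]]
wrist_force: [0.8, 0.2, -0.7]
width: 0.229
gripper_force: 25.0
```

>>> send_rows(claw=[0.8,0.8,0.8,0.8,0.8], slide=[[0,0.1,0],[0,0.2,0],[0,0.25,0],[0,0.25,0],[0,0.25,0]], twist=[[0,0,0],[0,0,0],[0,0,0],[0,0,0],[0,0,0]])

```text
clock: 5.85
tcp_pos: [0.4829, 0.0634, 0.1236]
ee_rot: [[1.0, 0.001, -0.001], [0.001, -1.0, 0.001], [-0.001, -0.001, -1.0]]
wrist_force: [-0.1, 1.0, -1.4]
width: 0.233
gripper_force: 25.0
```

```bash
python3 s.py;  python3 - <<'E'
from h import *
f=grab_frame("side"); np.savez("side3",**f); cv2.imwrite("pics/side3.png",cv2.resize(f["pixels"][150:290,190:330],(600,600),interpolation=cv2.INTER_CUBIC))
f=grab_frame("top");W=cloud(f).reshape(-1,3)
for n,c in dict(top=(.483,.062)).items():
    q=W[(np.hypot(*(W[:,:2]-c).T)<.05)&(W[:,2]>.04)&(W[:,2]<.052)]; print(len(q), circ(q) if len(q) else 0)
E
```

```text
5.85 [0.4829 0.0634 0.1236] [[1.0, 0.001, -0.001], [0.001, -1.0, 0.001], [-0.001, -0.001, -1.0]] [-0.1  1.  -1.4] [-0.12  0.5  -0.07  2.    0.06  0.65 -1.8 ] 0.2326251958930301
0 0
```

View pics/side3.png

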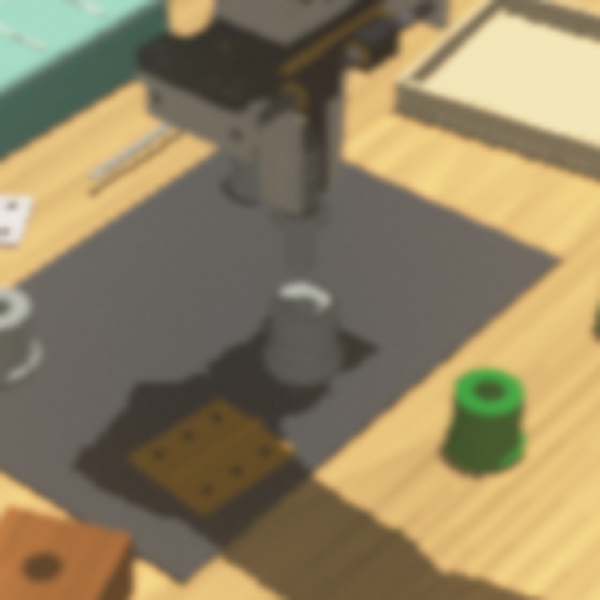

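The crop shows the pin hanging at (300,250) straight above the bush ring at (302,297), so it is aligned. I'll descend and then go slowly.

>>> send_rows(claw=[0.8,0.8,0.8,0.8,0.8], slide=[[0,0.006,0.04],[0,0.006,0.08],[0,0.006,0.1],[0,0.006,0.11],[0,0.006,0.11]], twist=[[0,0,0],[0,0,0],[0,0,0],[0,0,0],[0,0,0]])

```text
clock: 6.45
tcp_pos: [0.4829, 0.0611, 0.1016]
ee_rot: [[1.0, 0.0, -0.001], [0.0, -1.0, -0.0], [-0.001, 0.0, -1.0]]
wrist_force: [-0.3, -0.4, -1.0]
width: 0.23
gripper_force: 25.0
```

>>> send_rows(claw=[0.8,0.8,0.8,0.8,0.8], slide=[[0,0,0.008],[0,0,0.016],[0,0,0.024],[0,0,0.032],[0,0,0.04]], twist=[[0,0,0],[0,0,0],[0,0,0],[0,0,0],[0,0,0]])

```text
clock: 6.95
tcp_pos: [0.4832, 0.061, 0.094]
ee_rot: [[1.0, -0.0, 0.0], [-0.0, -1.0, 0.0], [0.0, -0.0, -1.0]]
wrist_force: [-0.0, 0.9, -1.1]
width: 0.232
gripper_force: 25.0
```

```bash
python3 s.py
```

```text
6.95 [0.4832 0.061  0.094 ] [[1.0, -0.0, 0.0], [-0.0, -1.0, 0.0], [0.0, -0.0, -1.0]] [-0.   0.9 -1.1] [-0.13  0.55 -0.07  2.02  0.06  0.57 -1.81] 0.23165000039341035
```

>>> send_rows(claw=[0.8,0.8,0.8,0.8,0.8], slide=[[0,0,0.008],[0,0,0.016],[0,0,0.024],[0,0,0.032],[0,0,0.04]], twist=[[0,0,0],[0,0,0],[0,0,0],[0,0,0],[0,0,0]])

```text
clock: 7.45
tcp_pos: [0.4832, 0.0611, 0.086]
ee_rot: [[1.0, -0.0, 0.0], [-0.0, -1.0, 0.0], [0.0, -0.0, -1.0]]
wrist_force: [-0.6, 0.2, -1.7]
width: 0.231
gripper_force: 25.0
```

>>> send_rows(claw=[0.8,0.8,0.8,0.8,0.8], slide=[[0,0,0.006],[0,0,0.012],[0,0,0.018],[0,0,0.024],[0,0,0.03]], twist=[[0,0,0],[0,0,0],[0,0,0],[0,0,0],[0,0,0]])

```text
clock: 7.95
tcp_pos: [0.4832, 0.061, 0.08]
ee_rot: [[1.0, -0.0, 0.0], [-0.0, -1.0, 0.0], [0.0, -0.0, -1.0]]
wrist_force: [-0.2, 0.5, -1.5]
width: 0.23
gripper_force: 25.0
```

```bash
python3 s.py
```

```text
7.95 [0.4832 0.061  0.08  ] [[1.0, -0.0, 0.0], [-0.0, -1.0, 0.0], [0.0, -0.0, -1.0]] [-0.2  0.5 -1.5] [-0.13  0.57 -0.06  2.04  0.07  0.54 -1.81] 0.23009097881659263
```

>>> send_rows(claw=[0.8,0.8,0.8,0.8], slide=[[0,0,0.005],[0,0,0.01],[0,0,0.015],[0,0,0.019]], twist=[[0,0,0],[0,0,0],[0,0,0],[0,0,0]])

```text
clock: 8.35
tcp_pos: [0.4833, 0.061, 0.0767]
ee_rot: [[1.0, -0.0, 0.0], [-0.0, -1.0, 0.0], [0.0, -0.0, -1.0]]
wrist_force: [-1.3, -0.7, 8.1]
width: 0.231
gripper_force: 25.0
```

>>> send_rows(claw=[0.8,0.8], slide=[[0,0,0.003],[0,0,0.003]], twist=[[0,0,0],[0,0,0]])

```text
clock: 8.55
tcp_pos: [0.4834, 0.0611, 0.0767]
ee_rot: [[1.0, -0.0, 0.001], [-0.0, -1.0, 0.0], [0.001, -0.0, -1.0]]
wrist_force: [-1.2, 0.4, 7.0]
width: 0.233
gripper_force: 25.0
```

Bush C is bad: the pin stops exactly at the step. I'll lift out and go to A.

>>> send_rows(claw=[0.8,0.8,0.8,0.8,0.8], slide=[[0,0,-0.04],[0,0,-0.12],[0,0,-0.2],[0,0,-0.25],[0,0,-0.25]], twist=[[0,0,0],[0,0,0],[0,0,0],[0,0,0],[0,0,0]])

```text
clock: 9.05
tcp_pos: [0.4842, 0.0612, 0.127]
ee_rot: [[1.0, -0.0, 0.003], [-0.0, -1.0, 0.001], [0.003, -0.001, -1.0]]
wrist_force: [0.2, -0.1, -1.0]
width: 0.23
gripper_force: 25.0
```

>>> send_rows(claw=[0.8,0.8,0.8,0.8,0.8], slide=[[0.15,-0.13,0],[0.33,-0.28,0],[0.52,-0.44,0],[0.65,-0.55,0],[0.685,-0.579,0]], twist=[[0,0,0],[0,0,0],[0,0,0],[0,0,0],[0,0,0]])

```text
clock: 9.55
tcp_pos: [0.6217, 0.1811, 0.1242]
ee_rot: [[1.0, 0.004, 0.001], [0.004, -1.0, 0.003], [0.001, -0.003, -1.0]]
wrist_force: [-1.2, 0.4, -1.8]
width: 0.233
gripper_force: 25.0
```

>>> send_rows(claw=[0.8,0.8], slide=[[0,0,0],[0,0,0]], twist=[[0,0,0],[0,0,0]])

```text
clock: 9.75
tcp_pos: [0.6187, 0.1751, 0.1247]
ee_rot: [[1.0, -0.001, -0.003], [-0.001, -1.0, -0.002], [-0.003, 0.002, -1.0]]
wrist_force: [1.0, 0.3, -1.3]
width: 0.233
gripper_force: 25.0
```

```bash
python3 s.py;  python3 - <<'E'
from h import *
f=grab_frame("side"); np.savez("side4",**f); cv2.imwrite("pics/side4.png",cv2.resize(f["pixels"][130:270,130:270],(600,600),interpolation=cv2.INTER_CUBIC))
f=grab_frame("top");W=cloud(f).reshape(-1,3)
for c in ((.483,.062),(.62,.177),(.62,-.0625)):
    q=W[(np.hypot(*(W[:,:2]-c).T)<.05)&(W[:,2]>.04)&(W[:,2]<.052)]; print(len(q), circ(q) if len(q) else 0)
E
```

```text
9.75 [0.6187 0.1751 0.1247] [[1.0, -0.001, -0.003], [-0.001, -1.0, -0.002], [-0.003, 0.002, -1.0]] [ 1.   0.3 -1.3] [-0.28  0.7  -0.06  1.55  0.05  0.9  -1.92] 0.23331649074600755
146 (array([482.7,  62. ]), 19.9)
0 0
138 (array([620.2, -62.3]), 20.2)
```

View pics/side4.png

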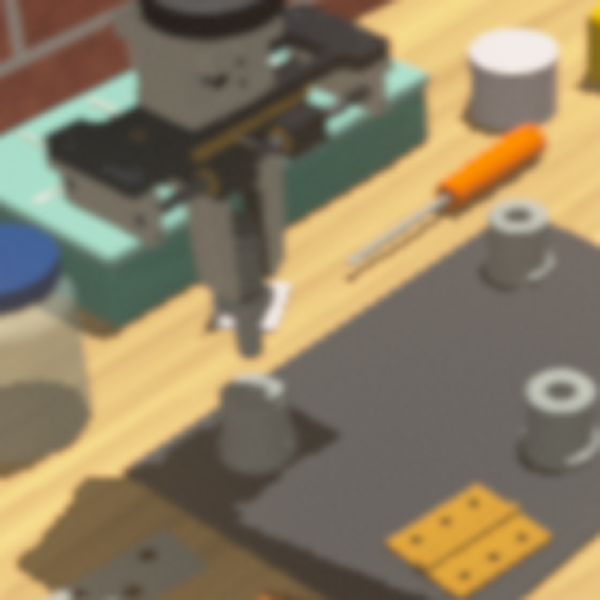

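The pin at (250,345) is above bush A's ring at (253,390), and C is still standing in place at (560,390). I'll descend.

>>> send_rows(claw=[0.8,0.8,0.8,0.8,0.8], slide=[[0,0,0.04],[0,0,0.08],[0,0,0.105],[0,0,0.115],[0,0,0.115]], twist=[[0,0,0],[0,0,0],[0,0,0],[0,0,0],[0,0,0]])

```text
clock: 10.35
tcp_pos: [0.6198, 0.1767, 0.1021]
ee_rot: [[1.0, 0.0, -0.001], [0.0, -1.0, -0.0], [-0.001, 0.0, -1.0]]
wrist_force: [-0.8, 0.4, -1.4]
width: 0.231
gripper_force: 25.0
```

```bash
python3 s.py
```

```text
10.35 [0.6198 0.1767 0.1021] [[1.0, 0.0, -0.001], [0.0, -1.0, -0.0], [-0.001, 0.0, -1.0]] [-0.8  0.4 -1.4] [-0.28  0.73 -0.06  1.57  0.05  0.85 -1.93] 0.23147068411550714
```

>>> send_rows(claw=[0.8,0.8,0.8,0.8,0.8], slide=[[0,0,0.008],[0,0,0.016],[0,0,0.024],[0,0,0.032],[0,0,0.04]], twist=[[0,0,0],[0,0,0],[0,0,0],[0,0,0],[0,0,0]])

```text
clock: 10.85
tcp_pos: [0.6202, 0.1769, 0.0946]
ee_rot: [[1.0, -0.0, 0.0], [-0.0, -1.0, 0.0], [0.0, -0.0, -1.0]]
wrist_force: [-0.7, -0.9, -1.5]
width: 0.232
gripper_force: 25.0
```

```bash
python3 s.py
```

```text
10.85 [0.6202 0.1769 0.0946] [[1.0, -0.0, 0.0], [-0.0, -1.0, 0.0], [0.0, -0.0, -1.0]] [-0.7 -0.9 -1.5] [-0.28  0.74 -0.06  1.57  0.05  0.83 -1.93] 0.23169120396557225
```

>>> send_rows(claw=[0.8,0.8,0.8,0.8,0.8], slide=[[0,0,0.008],[0,0,0.016],[0,0,0.024],[0,0,0.032],[0,0,0.04]], twist=[[0,0,0],[0,0,0],[0,0,0],[0,0,0],[0,0,0]])

```text
clock: 11.35
tcp_pos: [0.6202, 0.1769, 0.0866]
ee_rot: [[1.0, -0.0, 0.0], [-0.0, -1.0, 0.0], [0.0, -0.0, -1.0]]
wrist_force: [-0.1, 0.2, -2.1]
width: 0.232
gripper_force: 25.0
```

>>> send_rows(claw=[0.8,0.8,0.8,0.8,0.8], slide=[[0,0,0.006],[0,0,0.012],[0,0,0.018],[0,0,0.024],[0,0,0.03]], twist=[[0,0,0],[0,0,0],[0,0,0],[0,0,0],[0,0,0]])

```text
clock: 11.85
tcp_pos: [0.6202, 0.1768, 0.0806]
ee_rot: [[1.0, -0.0, 0.0], [-0.0, -1.0, 0.0], [0.0, -0.0, -1.0]]
wrist_force: [-0.3, 0.4, -1.4]
width: 0.235
gripper_force: 25.0
```

>>> send_rows(claw=[0.8,0.8,0.8,0.8,0.8], slide=[[0,0,0.005],[0,0,0.01],[0,0,0.015],[0,0,0.02],[0,0,0.022]], twist=[[0,0,0],[0,0,0],[0,0,0],[0,0,0],[0,0,0]])

```text
clock: 12.35
tcp_pos: [0.6204, 0.1769, 0.0769]
ee_rot: [[1.0, -0.0, 0.0], [-0.0, -1.0, 0.0], [0.0, -0.0, -1.0]]
wrist_force: [-1.0, -0.8, 3.3]
width: 0.235
gripper_force: 25.0
```

>>> send_rows(claw=[0.8,0.8,0.8], slide=[[0,0,0.004],[0,0,0.006],[0,0,0.006]], twist=[[0,0,0],[0,0,0],[0,0,0]])

```text
clock: 12.65
tcp_pos: [0.6205, 0.1769, 0.0768]
ee_rot: [[1.0, -0.0, 0.001], [-0.0, -1.0, 0.0], [0.001, -0.0, -1.0]]
wrist_force: [-2.0, -0.5, 6.3]
width: 0.234
gripper_force: 25.0
```

A is bad too. Next is B.

>>> send_rows(claw=[0.8,0.8,0.8,0.8,0.8], slide=[[0,0,-0.04],[0,0,-0.12],[0,0,-0.2],[0,0,-0.25],[0,0,-0.25]], twist=[[0,0,0],[0,0,0],[0,0,0],[0,0,0],[0,0,0]])

```text
clock: 13.15
tcp_pos: [0.6213, 0.1772, 0.1267]
ee_rot: [[1.0, -0.0, 0.003], [-0.0, -1.0, 0.001], [0.003, -0.001, -1.0]]
wrist_force: [0.2, -0.0, -0.5]
width: 0.235
gripper_force: 25.0
```

>>> send_rows(claw=[0.8,0.8,0.8,0.8,0.8], slide=[[0,0.15,0],[0,0.35,0],[0,0.55,0],[0,0.75,0],[0,0.95,0]], twist=[[0,0,0],[0,0,0],[0,0,0],[0,0,0],[0,0,0]])

```text
clock: 13.65
tcp_pos: [0.6194, -0.0147, 0.1241]
ee_rot: [[1.0, 0.0, -0.002], [0.0, -1.0, -0.0], [-0.002, 0.0, -1.0]]
wrist_force: [0.6, -0.6, -1.6]
width: 0.231
gripper_force: 25.0
```

>>> send_rows(claw=[0.8,0.8,0.8,0.8,0.8], slide=[[0,0.15,0],[0,0.22,0],[0,0.247,0],[0,0.247,0],[0,0.247,0]], twist=[[0,0,0],[0,0,0],[0,0,0],[0,0,0],[0,0,0]])

```text
clock: 14.15
tcp_pos: [0.6203, -0.0595, 0.1249]
ee_rot: [[1.0, 0.003, -0.0], [0.003, -1.0, 0.002], [-0.0, -0.002, -1.0]]
wrist_force: [0.1, -0.0, -1.3]
width: 0.233
gripper_force: 25.0
```

>>> send_rows(claw=[0.8,0.8,0.8,0.8,0.8], slide=[[0,0,0.03],[0,0,0.06],[0,0,0.09],[0,0,0.11],[0,0,0.11]], twist=[[0,0,0],[0,0,0],[0,0,0],[0,0,0],[0,0,0]])

```text
clock: 14.65
tcp_pos: [0.6195, -0.0624, 0.102]
ee_rot: [[1.0, 0.0, -0.002], [0.0, -1.0, 0.0], [-0.002, -0.0, -1.0]]
wrist_force: [0.7, 0.8, -1.0]
width: 0.231
gripper_force: 25.0
```

```bash
python3 s.py
```

```text
14.65 [ 0.6195 -0.0624  0.102 ] [[1.0, 0.0, -0.002], [0.0, -1.0, 0.0], [-0.002, -0.0, -1.0]] [ 0.7  0.8 -1. ] [ 0.11  0.7  -0.08  1.63  0.07  0.81 -1.56] 0.23144240647638042
```

>>> send_rows(claw=[0.8,0.8,0.8,0.8,0.8], slide=[[0,0,0.008],[0,0,0.016],[0,0,0.024],[0,0,0.032],[0,0,0.04]], twist=[[0,0,0],[0,0,0],[0,0,0],[0,0,0],[0,0,0]])

```text
clock: 15.15
tcp_pos: [0.6202, -0.0626, 0.0951]
ee_rot: [[1.0, -0.0, 0.0], [-0.0, -1.0, 0.0], [0.0, -0.0, -1.0]]
wrist_force: [-0.1, -0.7, -0.9]
width: 0.232
gripper_force: 25.0
```

```bash
python3 s.py
```

```text
15.15 [ 0.6202 -0.0626  0.0951] [[1.0, -0.0, 0.0], [-0.0, -1.0, 0.0], [0.0, -0.0, -1.0]] [-0.1 -0.7 -0.9] [ 0.11  0.71 -0.08  1.64  0.07  0.8  -1.57] 0.23243720161985892
```

>>> send_rows(claw=[0.8,0.8,0.8,0.8,0.8], slide=[[0,0,0.008],[0,0,0.016],[0,0,0.024],[0,0,0.032],[0,0,0.04]], twist=[[0,0,0],[0,0,0],[0,0,0],[0,0,0],[0,0,0]])

```text
clock: 15.65
tcp_pos: [0.6201, -0.0629, 0.087]
ee_rot: [[1.0, -0.0, -0.0], [-0.0, -1.0, -0.0], [-0.0, 0.0, -1.0]]
wrist_force: [-0.5, -1.0, -1.4]
width: 0.232
gripper_force: 25.0
```

>>> send_rows(claw=[0.8,0.8,0.8,0.8,0.8], slide=[[0,0,0.006],[0,0,0.012],[0,0,0.018],[0,0,0.024],[0,0,0.03]], twist=[[0,0,0],[0,0,0],[0,0,0],[0,0,0],[0,0,0]])

```text
clock: 16.15
tcp_pos: [0.6201, -0.0629, 0.081]
ee_rot: [[1.0, -0.0, -0.0], [-0.0, -1.0, -0.0], [-0.0, 0.0, -1.0]]
wrist_force: [-0.1, -2.5, -0.3]
width: 0.232
gripper_force: 25.0
```

>>> send_rows(claw=[0.8,0.8,0.8,0.8,0.8], slide=[[0,0,0.005],[0,0,0.01],[0,0,0.015],[0,0,0.02],[0,0,0.025]], twist=[[0,0,0],[0,0,0],[0,0,0],[0,0,0],[0,0,0]])

```text
clock: 16.65
tcp_pos: [0.6201, -0.0628, 0.076]
ee_rot: [[1.0, -0.0, 0.0], [-0.0, -1.0, -0.0], [0.0, 0.0, -1.0]]
wrist_force: [-0.4, -1.3, -0.4]
width: 0.231
gripper_force: 25.0
```

>>> send_rows(claw=[0.8,0.8,0.8,0.8,0.8], slide=[[0,0,0.005],[0,0,0.01],[0,0,0.015],[0,0,0.02],[0,0,0.025]], twist=[[0,0,0],[0,0,0],[0,0,0],[0,0,0],[0,0,0]])

```text
clock: 17.15
tcp_pos: [0.6202, -0.0626, 0.071]
ee_rot: [[1.0, -0.0, 0.0], [-0.0, -1.0, -0.0], [0.0, 0.0, -1.0]]
wrist_force: [-0.3, -2.0, 0.1]
width: 0.231
gripper_force: 25.0
```

>>> send_rows(claw=[0.8,0.8,0.8,0.8,0.8], slide=[[0,0,0.008],[0,0,0.016],[0,0,0.024],[0,0,0.032],[0,0,0.04]], twist=[[0,0,0],[0,0,0],[0,0,0],[0,0,0],[0,0,0]])

```text
clock: 17.65
tcp_pos: [0.6202, -0.0625, 0.0629]
ee_rot: [[1.0, -0.0, 0.0], [-0.0, -1.0, 0.0], [0.0, -0.0, -1.0]]
wrist_force: [0.0, -2.2, -0.6]
width: 0.234
gripper_force: 25.0
```

B is the good one, so I'll seat the gauge.

>>> send_rows(claw=[0.8,0.8,0.8,0.8,0.8], slide=[[0,0,0.005],[0,0,0.01],[0,0,0.014],[0,0,0.017],[0,0,0.017]], twist=[[0,0,0],[0,0,0],[0,0,0],[0,0,0],[0,0,0]])

```text
clock: 18.15
tcp_pos: [0.6202, -0.0626, 0.0601]
ee_rot: [[1.0, -0.0, 0.0], [-0.0, -1.0, 0.0], [0.0, -0.0, -1.0]]
wrist_force: [-0.1, -1.7, 2.9]
width: 0.234
gripper_force: 25.0
```

>>> send_rows(claw=[0.4,0.2,0,-0.2,-0.2], slide=[[0,0,0],[0,0,0],[0,0,0],[0,0,0],[0,0,0]], twist=[[0,0,0],[0,0,0],[0,0,0],[0,0,0],[0,0,0]])

```text
clock: 18.65
tcp_pos: [0.6202, -0.0623, 0.0596]
ee_rot: [[1.0, 0.0, 0.0], [0.0, -1.0, 0.0], [0.0, -0.0, -1.0]]
wrist_force: [0.6, -0.4, -0.3]
width: 0.578
gripper_force: 0.0
```

>>> send_rows(claw=[-0.2,-0.3,-0.38,-0.38,-0.38], slide=[[0,0,-0.05],[0,0,-0.2],[0,0,-0.35],[0,0,-0.5],[0,0,-0.5]], twist=[[0,0,0],[0,0,0],[0,0,0],[0,0,0],[0,0,0]])

```text
clock: 19.15
tcp_pos: [0.6236, -0.0627, 0.1654]
ee_rot: [[1.0, -0.0, 0.011], [-0.0, -1.0, -0.001], [0.011, 0.001, -1.0]]
wrist_force: [-0.1, -0.7, 0.0]
width: 0.687
gripper_force: 0.0
```

>>> send_rows(claw=[-0.38,-0.38,-0.38,-0.38,-0.38], slide=[[-0.2,-0.18,0],[-0.4,-0.36,0],[-0.6,-0.54,0],[-0.685,-0.623,0],[-0.685,-0.623,0]], twist=[[0,0,0],[0,0,0],[0,0,0],[0,0,0],[0,0,0]])

```text
clock: 19.65
tcp_pos: [0.4787, 0.0665, 0.1598]
ee_rot: [[1.0, 0.008, -0.004], [0.008, -1.0, 0.002], [-0.004, -0.002, -1.0]]
wrist_force: [0.4, -0.2, -0.4]
width: 0.686
gripper_force: 0.0
```

```bash
python3 s.py;  python3 - <<'E'
from h import *
f=grab_frame("side"); np.savez("side5",**f); cv2.imwrite("pics/side5.png",cv2.resize(f["pixels"][120:300,150:340],(760,600),interpolation=cv2.INTER_CUBIC))
W=cloud(f).reshape(-1,3); q=W[np.hypot(*(W[:,:2]-(.62,-.0625)).T)<.03]; print("gauge",q[:,2].max(), circ(q[q[:,2]>.09]))
E
```

```text
19.65 [0.4787 0.0665 0.1598] [[1.0, 0.008, -0.004], [0.008, -1.0, 0.002], [-0.004, -0.002, -1.0]] [ 0.4 -0.2 -0.4] [-0.11  0.44 -0.09  1.96  0.05  0.74 -1.8 ] 0.6863528633805642
gauge 0.0586587056630159 (array([0., 0.]), 0.0)
```

View pics/side5.png

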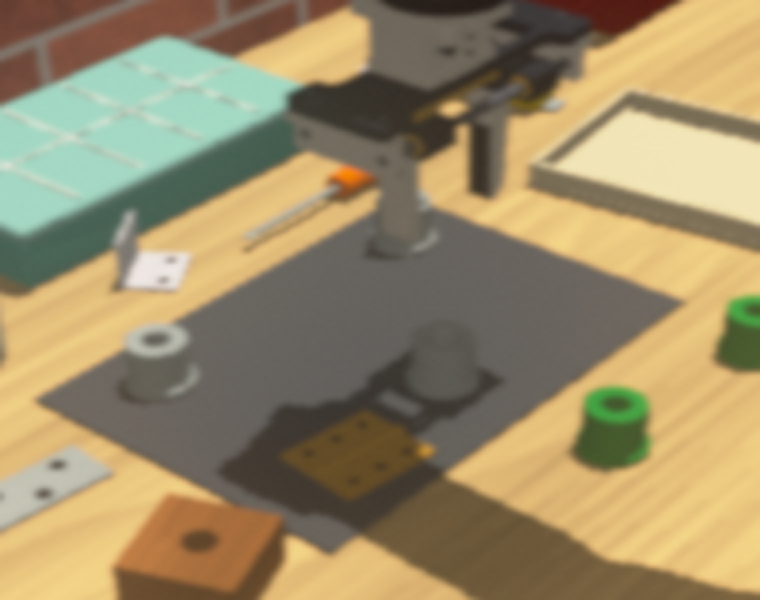

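Bush B's foot is visible at (405,240), and its gauge is hidden behind the gripper. Bush C is at (443,360) and the hinge is next to it. I'll go down over C with the fingers part-open.

>>> send_rows(claw=[-0.38,-0.38,-0.38,-0.38,-0.38], slide=[[0,0,0.15],[0,0,0.3],[0,0,0.45],[0,0,0.5],[0,0,0.5]], twist=[[0,0,0],[0,0,0],[0,0,0],[0,0,0],[0,0,0]])

```text
clock: 20.2
tcp_pos: [0.483, 0.061, 0.0585]
ee_rot: [[1.0, -0.002, -0.003], [-0.002, -1.0, -0.001], [-0.003, 0.001, -1.0]]
wrist_force: [-0.3, -0.4, 0.4]
width: 0.69
gripper_force: 0.0
```

```bash
python3 s.py
```

```text
20.2 [0.483  0.061  0.0585] [[1.0, -0.002, -0.003], [-0.002, -1.0, -0.001], [-0.003, 0.001, -1.0]] [-0.3 -0.4  0.4] [-0.13  0.61 -0.07  2.05  0.08  0.49 -1.83] 0.6902765545578131
```

>>> send_rows(claw=[-0.38,-0.38,-0.38,-0.38,-0.38], slide=[[0,0,0.08],[0,0,0.15],[0,0,0.2],[0,0,0.213],[0,0,0.213]], twist=[[0,0,0],[0,0,0],[0,0,0],[0,0,0],[0,0,0]])

```text
clock: 20.7
tcp_pos: [0.4837, 0.062, 0.0175]
ee_rot: [[1.0, -0.0, 0.001], [-0.0, -1.0, 0.0], [0.001, -0.0, -1.0]]
wrist_force: [-0.5, -0.0, 0.0]
width: 0.692
gripper_force: 0.0
```

>>> send_rows(claw=[-0.2,0,0.2,0.4,0.4], slide=[[0,0,0],[0,0,0],[0,0,0],[0,0,0],[0,0,0]], twist=[[0,0,0],[0,0,0],[0,0,0],[0,0,0],[0,0,0]], newtons=35)

```text
clock: 21.2
tcp_pos: [0.4834, 0.0619, 0.0175]
ee_rot: [[1.0, -0.0, 0.001], [-0.0, -1.0, -0.0], [0.001, 0.0, -1.0]]
wrist_force: [-0.1, -0.4, 3.9]
width: 0.433
gripper_force: 35.0
```

```bash
python3 s.py
```

```text
21.2 [0.4834 0.0619 0.0175] [[1.0, -0.0, 0.001], [-0.0, -1.0, -0.0], [0.001, 0.0, -1.0]] [-0.1 -0.4  3.9] [-0.14  0.69 -0.06  2.07  0.09  0.38 -1.84] 0.4334854951908862
```

>>> send_rows(claw=[0.4,0.4,0.4,0.4,0.4], slide=[[0,0,-0.05],[0,0,-0.2],[0,0,-0.35],[0,0,-0.45],[0,0,-0.45]], twist=[[0,0,0],[0,0,0],[0,0,0],[0,0,0],[0,0,0]])

```text
clock: 21.7
tcp_pos: [0.4848, 0.0625, 0.1096]
ee_rot: [[1.0, 0.0, 0.006], [0.0, -1.0, 0.001], [0.006, -0.001, -1.0]]
wrist_force: [0.5, 0.1, -2.5]
width: 0.437
gripper_force: 35.0
```

>>> send_rows(claw=[0.4,0.4,0.4,0.4,0.4], slide=[[0,0.15,0],[0,0.35,0],[0,0.55,0],[0,0.75,0],[0,0.95,0]], twist=[[0,0,0],[0,0,0],[0,0,0],[0,0,0],[0,0,0]])

```text
clock: 22.2
tcp_pos: [0.4818, -0.1291, 0.1057]
ee_rot: [[1.0, 0.0, -0.003], [0.0, -1.0, 0.001], [-0.003, -0.001, -1.0]]
wrist_force: [1.0, -0.8, -2.3]
width: 0.433
gripper_force: 35.0
```

>>> send_rows(claw=[0.4,0.4,0.4,0.4,0.4], slide=[[-0.03,0.2,0],[-0.07,0.42,0],[-0.1,0.62,0],[-0.12,0.78,0],[-0.13,0.82,0]], twist=[[0,0,0],[0,0,0],[0,0,0],[0,0,0],[0,0,0]])

```text
clock: 22.7
tcp_pos: [0.4544, -0.2971, 0.1054]
ee_rot: [[1.0, -0.008, -0.003], [-0.008, -1.0, -0.002], [-0.003, 0.002, -1.0]]
wrist_force: [-0.3, 0.3, -2.5]
width: 0.435
gripper_force: 35.0
```

>>> send_rows(claw=[0.4,0.4,0.4,0.4,0.4], slide=[[0,0,0.05],[0,0,0.15],[0,0,0.25],[0,0,0.35],[0,0,0.35]], twist=[[0,0,0],[0,0,0],[0,0,0],[0,0,0],[0,0,0]])

```text
clock: 23.2
tcp_pos: [0.4552, -0.2875, 0.0336]
ee_rot: [[1.0, 0.004, -0.007], [0.004, -1.0, 0.006], [-0.007, -0.006, -1.0]]
wrist_force: [0.0, 0.4, -2.4]
width: 0.431
gripper_force: 35.0
```

```bash
python3 s.py;  python3 - <<'E'
from h import *
f=grab_frame("side")
cv2.imwrite("pics/side6.png",cv2.resize(f["pixels"][110:290,200:400],(760,600),interpolation=cv2.INTER_CUBIC))
W=cloud(f).reshape(-1,3); q=W[np.hypot(*(W[:,:2]-(.62,-.0625)).T)<.03]; print("gauge",q[:,2].max(), circ(q[q[:,2]>.09]))
E
```

```text
23.2 [ 0.4552 -0.2875  0.0336] [[1.0, 0.004, -0.007], [0.004, -1.0, 0.006], [-0.007, -0.006, -1.0]] [ 0.   0.4 -2.4] [ 0.59  0.71 -0.11  1.92  0.13  0.54 -1.17] 0.43129420410042524
gauge 0.10767108613713094 (array([620. , -59.8]), 11.8)
```

View pics/side6.png

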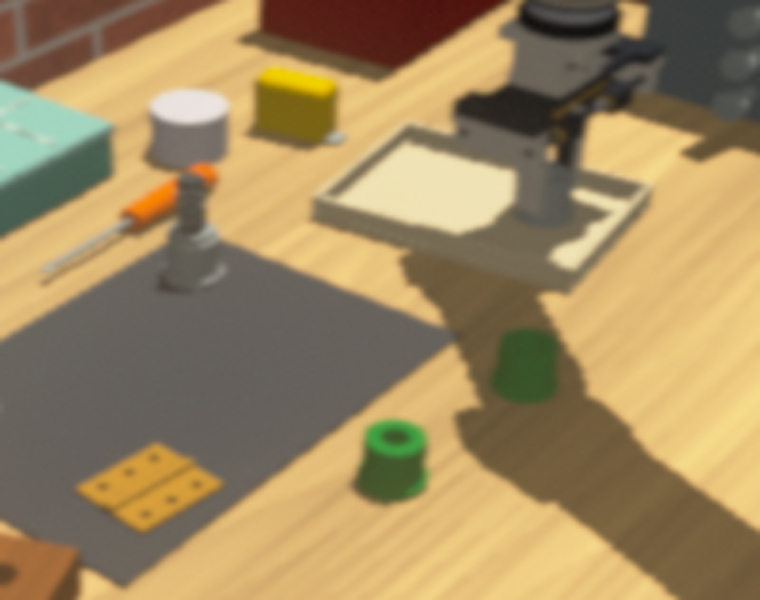

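The gauge stands home in B at (190,210). The gripper holds bush C over the tray floor at (545,190), clear of the walls. I'll set it down gently.

>>> send_rows(claw=[0.4,0.4,0.4,0.4], slide=[[0,0,0],[0,0,0.02],[0,0,0.04],[0,0,0.05]], twist=[[0,0,0],[0,0,0],[0,0,0],[0,0,0]])

```text
clock: 23.65
tcp_pos: [0.4572, -0.2919, 0.0271]
ee_rot: [[1.0, -0.0, 0.0], [-0.0, -1.0, -0.0], [0.0, 0.0, -1.0]]
wrist_force: [-0.7, 0.2, -3.6]
width: 0.432
gripper_force: 35.0
```

```bash
python3 s.py
```

```text
23.65 [ 0.4572 -0.2919  0.0271] [[1.0, -0.0, 0.0], [-0.0, -1.0, -0.0], [0.0, 0.0, -1.0]] [-0.7  0.2 -3.6] [ 0.59  0.72 -0.1   1.92  0.14  0.51 -1.17] 0.43163142674892
```

>>> send_rows(claw=[0.4,0.4,0.4,0.4,0.4], slide=[[0,0,0.009],[0,0,0.018],[0,0,0.027],[0,0,0.035],[0,0,0.04]], twist=[[0,0,0],[0,0,0],[0,0,0],[0,0,0],[0,0,0]])

```text
clock: 24.15
tcp_pos: [0.4571, -0.2919, 0.0189]
ee_rot: [[1.0, -0.0, -0.0], [-0.0, -1.0, 0.0], [-0.0, -0.0, -1.0]]
wrist_force: [-0.6, -0.2, -2.7]
width: 0.438
gripper_force: 35.0
```

>>> send_rows(claw=[0.4,0.4,0.4], slide=[[0,0,0.003],[0,0,0.003],[0,0,0.003]], twist=[[0,0,0],[0,0,0],[0,0,0]])

```text
clock: 24.45
tcp_pos: [0.4571, -0.2919, 0.0186]
ee_rot: [[1.0, -0.0, -0.0], [-0.0, -1.0, 0.0], [-0.0, -0.0, -1.0]]
wrist_force: [-0.7, 0.7, -2.1]
width: 0.432
gripper_force: 35.0
```

>>> send_rows(claw=[0.4,0,-0.38,-0.38,-0.38], slide=[[0,0,0.002],[0,0,0.002],[0,0,0.002],[0,0,0.002],[0,0,0.002]], twist=[[0,0,0],[0,0,0],[0,0,0],[0,0,0],[0,0,0]])

```text
clock: 24.95
tcp_pos: [0.4574, -0.2921, 0.0181]
ee_rot: [[1.0, -0.0, 0.0], [-0.0, -1.0, -0.0], [0.0, 0.0, -1.0]]
wrist_force: [-0.8, -0.2, 0.4]
width: 0.679
gripper_force: 0.0
```

>>> send_rows(claw=[-0.38,-0.38,-0.38,-0.38,-0.38], slide=[[0,0,-0.1],[0,0,-0.3],[0,0,-0.5],[0,0,-0.6],[0,0,-0.6]], twist=[[0,0,0],[0,0,0],[0,0,0],[0,0,0],[0,0,0]])

```text
clock: 25.45
tcp_pos: [0.4592, -0.2932, 0.1413]
ee_rot: [[1.0, -0.0, 0.007], [-0.0, -1.0, -0.004], [0.007, 0.004, -1.0]]
wrist_force: [-0.2, 0.6, -0.7]
width: 0.693
gripper_force: 0.0
```

>>> send_rows(claw=[-0.38,-0.38,-0.38,-0.38,-0.38], slide=[[0,-0.2,0],[0,-0.4,0],[0,-0.6,0],[0,-0.8,0],[0,-0.95,0]], twist=[[0,0,0],[0,0,0],[0,0,0],[0,0,0],[0,0,0]])

```text
clock: 25.95
tcp_pos: [0.4561, -0.099, 0.1369]
ee_rot: [[1.0, 0.002, -0.002], [0.002, -1.0, 0.002], [-0.002, -0.002, -1.0]]
wrist_force: [0.3, -0.0, -1.0]
width: 0.69
gripper_force: 0.0
```

>>> send_rows(claw=[-0.38,-0.38,-0.38,-0.38,-0.38], slide=[[0.05,-0.2,0],[0.1,-0.4,0],[0.15,-0.6,0],[0.2,-0.8,0],[0.25,-0.95,0]], twist=[[0,0,0],[0,0,0],[0,0,0],[0,0,0],[0,0,0]])

```text
clock: 26.45
tcp_pos: [0.5064, 0.0911, 0.1368]
ee_rot: [[1.0, 0.003, -0.002], [0.003, -1.0, 0.001], [-0.002, -0.001, -1.0]]
wrist_force: [0.1, 0.6, -0.3]
width: 0.688
gripper_force: 0.0
```

>>> send_rows(claw=[-0.38,-0.38,-0.38,-0.38,-0.38], slide=[[0.2,-0.15,0],[0.4,-0.3,0],[0.56,-0.44,0],[0.565,-0.444,0],[0.565,-0.444,0]], twist=[[0,0,0],[0,0,0],[0,0,0],[0,0,0],[0,0,0]])

```text
clock: 26.95
tcp_pos: [0.6191, 0.1772, 0.1358]
ee_rot: [[1.0, 0.001, -0.004], [0.001, -1.0, -0.001], [-0.004, 0.001, -1.0]]
wrist_force: [0.2, 1.0, -0.1]
width: 0.687
gripper_force: 0.0
```

>>> send_rows(claw=[-0.38,-0.38,-0.38,-0.38,-0.38], slide=[[0,0,0.1],[0,0,0.25],[0,0,0.35],[0,0,0.38],[0,0,0.38]], twist=[[0,0,0],[0,0,0],[0,0,0],[0,0,0],[0,0,0]])

```text
clock: 27.45
tcp_pos: [0.6188, 0.1752, 0.0611]
ee_rot: [[1.0, -0.001, -0.003], [-0.001, -1.0, -0.002], [-0.003, 0.002, -1.0]]
wrist_force: [0.3, -0.6, -0.2]
width: 0.691
gripper_force: 0.0
```

```bash
python3 s.py;  python3 - <<'E'
from h import *
f=grab_frame("side");W=cloud(f).reshape(-1,3)
for c,lo in (((.62,-.0625),.085),((.457,-.292),.035),((.62,.177),.035)):
    q=W[np.hypot(*(W[:,:2]-c).T)<.03];q=q[(q[:,2]>lo)&(q[:,2]<lo+.02)]; print(len(q),q[:,2].max() if len(q) else 0, circ(q) if len(q) else 0)
E
```

```text
27.45 [0.6188 0.1752 0.0611] [[1.0, -0.001, -0.003], [-0.001, -1.0, -0.002], [-0.003, 0.002, -1.0]] [ 0.3 -0.6 -0.2] [-0.25  0.78 -0.1   1.6   0.1   0.78 -1.97] 0.6909045329502551
66 0.10499497329841545 (array([622.7, -61. ]), 12.3)
132 0.0523440897587274 (array([ 455. , -290.6]), 22.8)
177 0.05134672380228422 (array([619.6, 176.3]), 21.6)
```

>>> send_rows(claw=[-0.38,-0.38,-0.38,-0.38,-0.38], slide=[[0,0,0.08],[0,0,0.15],[0,0,0.2],[0,0,0.222],[0,0,0.222]], twist=[[0,0,0],[0,0,0],[0,0,0],[0,0,0],[0,0,0]])

```text
clock: 28.0
tcp_pos: [0.6197, 0.1767, 0.0171]
ee_rot: [[1.0, 0.0, -0.001], [0.0, -1.0, -0.0], [-0.001, 0.0, -1.0]]
wrist_force: [0.0, -0.2, -0.1]
width: 0.692
gripper_force: 0.0
```

>>> send_rows(claw=[-0.2,0,0.2,0.4,0.4], slide=[[0,0,0],[0,0,0],[0,0,0],[0,0,0],[0,0,0]], twist=[[0,0,0],[0,0,0],[0,0,0],[0,0,0],[0,0,0]])

```text
clock: 28.5
tcp_pos: [0.6204, 0.1768, 0.0182]
ee_rot: [[1.0, -0.0, 0.001], [-0.0, -1.0, 0.0], [0.001, -0.0, -1.0]]
wrist_force: [-0.7, -0.8, 2.1]
width: 0.432
gripper_force: 35.0
```

```bash
python3 s.py
```

```text
28.5 [0.6204 0.1768 0.0182] [[1.0, -0.0, 0.001], [-0.0, -1.0, 0.0], [0.001, -0.0, -1.0]] [-0.7 -0.8  2.1] [-0.26  0.84 -0.1   1.62  0.11  0.69 -1.98] 0.43164251925655883
```

>>> send_rows(claw=[0.4,0.4,0.4,0.4,0.4], slide=[[0,0,-0.05],[0,0,-0.2],[0,0,-0.38],[0,0,-0.55],[0,0,-0.55]], twist=[[0,0,0],[0,0,0],[0,0,0],[0,0,0],[0,0,0]])

```text
clock: 29.0
tcp_pos: [0.6236, 0.1782, 0.1334]
ee_rot: [[1.0, -0.0, 0.011], [-0.0, -1.0, 0.004], [0.011, -0.004, -1.0]]
wrist_force: [1.1, -0.2, -2.3]
width: 0.431
gripper_force: 35.0
```

>>> send_rows(claw=[0.4,0.4,0.4,0.4,0.4], slide=[[-0.1,0.1,0],[-0.24,0.25,0],[-0.38,0.4,0],[-0.52,0.55,0],[-0.65,0.7,0]], twist=[[0,0,0],[0,0,0],[0,0,0],[0,0,0],[0,0,0]])

```text
clock: 29.5
tcp_pos: [0.4874, 0.0356, 0.1265]
ee_rot: [[1.0, 0.0, -0.003], [0.0, -1.0, -0.0], [-0.003, 0.0, -1.0]]
wrist_force: [0.1, -0.8, -2.3]
width: 0.434
gripper_force: 35.0
```

>>> send_rows(claw=[0.4,0.4,0.4,0.4,0.4], slide=[[0,0.2,0],[0,0.4,0],[0,0.6,0],[0,0.8,0],[0,0.95,0]], twist=[[0,0,0],[0,0,0],[0,0,0],[0,0,0],[0,0,0]])

```text
clock: 30.0
tcp_pos: [0.4885, -0.1561, 0.1265]
ee_rot: [[1.0, -0.003, -0.003], [-0.003, -1.0, -0.0], [-0.003, 0.0, -1.0]]
wrist_force: [0.3, -0.2, -2.9]
width: 0.435
gripper_force: 35.0
```

>>> send_rows(claw=[0.4,0.4,0.4,0.4,0.4], slide=[[0.07,0.16,0],[0.15,0.32,0],[0.23,0.48,0],[0.3,0.59,0],[0.33,0.632,0]], twist=[[0,0,0],[0,0,0],[0,0,0],[0,0,0],[0,0,0]])

```text
clock: 30.5
tcp_pos: [0.5555, -0.2826, 0.1259]
ee_rot: [[1.0, -0.004, -0.002], [-0.004, -1.0, -0.001], [-0.002, 0.001, -1.0]]
wrist_force: [-0.7, 0.1, -2.2]
width: 0.43
gripper_force: 35.0
```

>>> send_rows(claw=[0.4,0.4,0.4,0.4,0.4], slide=[[0,0,0],[0,0,0.12],[0,0,0.26],[0,0,0.38],[0,0,0.43]], twist=[[0,0,0],[0,0,0],[0,0,0],[0,0,0],[0,0,0]])

```text
clock: 31.0
tcp_pos: [0.5536, -0.2759, 0.039]
ee_rot: [[1.0, 0.003, -0.006], [0.003, -1.0, 0.004], [-0.006, -0.004, -1.0]]
wrist_force: [-0.3, 0.0, -3.2]
width: 0.436
gripper_force: 35.0
```

>>> send_rows(claw=[0.4,0.4], slide=[[0,0,0],[0,0,0]], twist=[[0,0,0],[0,0,0]])

```text
clock: 31.2
tcp_pos: [0.5568, -0.2788, 0.0425]
ee_rot: [[1.0, 0.001, 0.001], [0.001, -1.0, 0.0], [0.001, -0.0, -1.0]]
wrist_force: [0.0, 0.5, -2.5]
width: 0.435
gripper_force: 35.0
```

```bash
python3 s.py;  python3 - <<'E'
from h import *
f=grab_frame("side")
cv2.imwrite("pics/side7.png",cv2.resize(f["pixels"][110:260,220:400],(720,600),interpolation=cv2.INTER_CUBIC))
E
```

```text
31.2 [ 0.5568 -0.2788  0.0425] [[1.0, 0.001, 0.001], [0.001, -1.0, 0.0], [0.001, -0.0, -1.0]] [ 0.   0.5 -2.5] [ 0.5   0.78 -0.13  1.67  0.14  0.7  -1.26] 0.4350352896708783
```

View pics/side7.png

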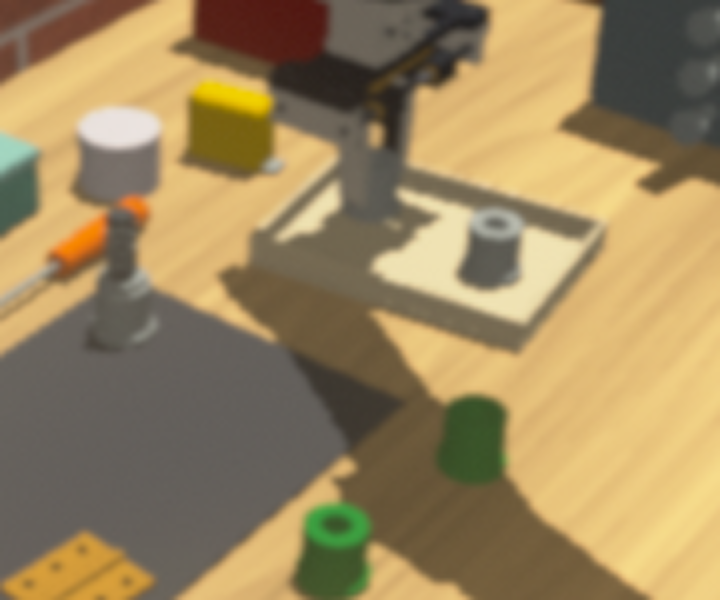

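C stands upright in the tray at (492,245), and A is held over the other half at (370,190). The gauge is still home at (122,270). I'll lower A.

>>> send_rows(claw=[0.4,0.4,0.4,0.4], slide=[[0,0,0.03],[0,0,0.06],[0,0,0.075],[0,0,0.08]], twist=[[0,0,0],[0,0,0],[0,0,0],[0,0,0]])

```text
clock: 31.65
tcp_pos: [0.5557, -0.2795, 0.0251]
ee_rot: [[1.0, -0.0, -0.001], [-0.0, -1.0, 0.0], [-0.001, -0.0, -1.0]]
wrist_force: [0.5, 0.7, -3.3]
width: 0.435
gripper_force: 35.0
```

>>> send_rows(claw=[0.4,0.4,0.4,0.4,0.4], slide=[[0,0,0.007],[0,0,0.014],[0,0,0.021],[0,0,0.028],[0,0,0.032]], twist=[[0,0,0],[0,0,0],[0,0,0],[0,0,0],[0,0,0]])

```text
clock: 32.15
tcp_pos: [0.5561, -0.2795, 0.0192]
ee_rot: [[1.0, -0.0, -0.0], [-0.0, -1.0, 0.0], [-0.0, -0.0, -1.0]]
wrist_force: [-1.4, 1.3, 3.1]
width: 0.433
gripper_force: 35.0
```

```bash
python3 s.py
```

```text
32.15 [ 0.5561 -0.2795  0.0192] [[1.0, -0.0, -0.0], [-0.0, -1.0, 0.0], [-0.0, -0.0, -1.0]] [-1.4  1.3  3.1] [ 0.5   0.81 -0.12  1.68  0.14  0.65 -1.27] 0.4329562303851312
```

Touched down. I'll release and retreat upward.

>>> send_rows(claw=[0.2,0,-0.2,-0.38,-0.38], slide=[[0,0,0],[0,0,0],[0,0,0],[0,0,0],[0,0,0]], twist=[[0,0,0],[0,0,0],[0,0,0],[0,0,0],[0,0,0]])

```text
clock: 32.65
tcp_pos: [0.5565, -0.2797, 0.0196]
ee_rot: [[1.0, -0.0, 0.001], [-0.0, -1.0, -0.0], [0.001, 0.0, -1.0]]
wrist_force: [0.4, 0.7, -0.5]
width: 0.678
gripper_force: 0.0
```

>>> send_rows(claw=[-0.38,-0.38,-0.38,-0.38,-0.38], slide=[[0,0,-0.1],[0,0,-0.3],[0,0,-0.5],[0,0,-0.7],[0,0,-0.8]], twist=[[0,0,0],[0,0,0],[0,0,0],[0,0,0],[0,0,0]])

```text
clock: 33.15
tcp_pos: [0.5579, -0.2803, 0.1836]
ee_rot: [[1.0, -0.0, 0.006], [-0.0, -1.0, -0.003], [0.006, 0.003, -1.0]]
wrist_force: [0.9, -0.5, 0.5]
width: 0.692
gripper_force: 0.0
```

>>> send_rows(claw=[-0.38,-0.38,-0.38,-0.38], slide=[[-0.2,0.2,0],[-0.4,0.4,0],[-0.5,0.5,0],[-0.5,0.5,0]], twist=[[0,0,0],[0,0,0],[0,0,0],[0,0,0]])

```text
clock: 33.55
tcp_pos: [0.4491, -0.387, 0.1794]
ee_rot: [[1.0, -0.013, -0.005], [-0.013, -1.0, -0.005], [-0.005, 0.005, -1.0]]
wrist_force: [0.2, -0.0, -0.7]
width: 0.691
gripper_force: 0.0
```

```bash
python3 s.py;  python3 - <<'E'
from h import *
f=grab_frame("side"); cv2.imwrite("pics/side8.png",cv2.resize(f["pixels"],(800,600),interpolation=cv2.INTER_CUBIC))
E
```

```text
33.55 [ 0.4491 -0.387   0.1794] [[1.0, -0.013, -0.005], [-0.013, -1.0, -0.005], [-0.005, 0.005, -1.0]] [ 0.2 -0.  -0.7] [ 0.76  0.57 -0.14  1.64  0.11  0.94 -1.01] 0.6909424790215339
```

View pics/side8.png

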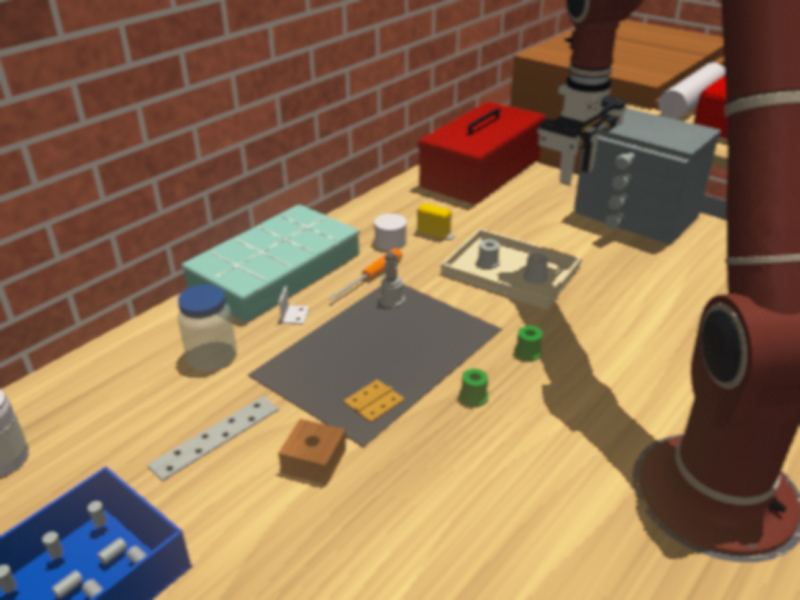

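The picture shows both bad bushes upright in the tray at (488,255) and (537,265), and the gauge home in B at (392,280). Nothing else has moved and the gripper is clear, so I'll hand in.

>>> send_rows(claw=[-0.38,-0.38,-0.38], slide=[[0,0,0],[0,0,0],[0,0,0]], twist=[[0,0,0],[0,0,0],[0,0,0]])

```text
clock: 33.9
tcp_pos: [0.4576, -0.378, 0.1793]
ee_rot: [[1.0, 0.003, 0.001], [0.003, -1.0, 0.001], [0.001, -0.001, -1.0]]
wrist_force: [-1.0, 0.6, 0.3]
width: 0.689
gripper_force: 0.0
```

```bash
python3 -c "from rig import close_job; print(close_job())"
```

```text
the job is handed in; nothing more can be done
None
```

The good bush is the one at about (0.620, -0.063), which I called B: the gauge stands fully home in it on the mat, both bad bushes stand upright in the reject tray, and the job was handed in at about 34 s.

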